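# Have the bedside label reader read a pill vial

### The arm

A 7-joint arm with a two-finger parallel gripper is mounted at the origin on the work surface. World frame = base frame: x ahead of the robot, y to its left, z up, the work surface at z = 0. Lengths are in m, angles in rad, forces in N, time in s.
With the tool pointing down it reaches from about 0.425 to 0.875 m from the base axis. Payload 4.7 kg.
Tool frame: the origin (TCP) lies on the centre line of the jaws, within the pads' length; the fingertips stand 22 mm ahead of it and the grasp point (between the pads) lies 3 mm ahead of it (env.tip_extent is the distance from the TCP to the fingertips, in m); z points along the fingers, y is the line along which they close (so a half turn about z gives the same grasp; the last joint's range is limited). The gripper opens to 85 mm and grips with 20 to 120 N. Pads are 22 mm wide; open, the fingers measure 114 mm over their backs; the gripper's body (76 mm by 85 mm) begins 54 mm behind the grasp point. The pads swing forward as they close: fully open they stand 13 mm farther back than shut.
Start: joints at [1.298, 0.321, -0.07, 1.45, 0.023, 1.371, -0.057], TCP at [0.184, -0.623, 0.253] pointing down, gripper open.
Joint ranges: [-2.86, 2.86], [-0.3, 2.09], [-1.38, 1.24], [0.06, 2.45], [-1.56, 4.7], [0.09, 2.05], [-2.69, 2.69]. Speed limits (rad/s): [2.57, 2.57, 3.14, 3.14, 3.14, 3.14, 3.14].

### API

Orientations are given as a rotation vector (axis times angle).
In Python, from bench import status, capture, order, cut_out, env gives the robot as it stands.
- The arm moves only by the tool drive_tool, never from a script. Its argument "series" is a list of rows, each an object with "offset": the shift along the tool's x, y, z as a fraction of full scale, a list of three; "dr": the turn, a rotation vector about the tool's x, y, z as a fraction of full scale, a list of three. In form: [{"offset": [x, y, z], "dr": [rx, ry, rz]}, ...]. A call has 1 to 12 rows; each row is the pose to reach, as a shift and turn from the pose commanded when the call began, along the tool's axes at that moment; what a row does not reach only later rows make up. Full scale, the value 1, is 0.8 m for a shift and 2 rad for a turn. A row lasts 1/10 s, in which the tool goes at most 50 mm and 8.59 degrees, less where a joint would pass 70% of its speed; a pose out of reach is approached as far as the arm can. A call with a number of a shift or a turn outside -1 to 1 is refused whole. A call with a gripper value outside its range is refused whole. "claw" is the finger opening in mm, from 0 to 85.4, set as the call begins (left out, the last holds). The fingers move at their own pace and stop on an object; "grip_force" is the grip in N (left out, the last holds). Time passes only in rows, so rows that repeat a pose let the fingers close. It gives the time, the measured TCP pose, the force, the opening and the grip force at its end, in the units of the state.
- status.get_state(): the state, without advancing time (a new reading comes with each control period).
- capture(name): name is "side" or "top"; returns a dict with "pixels" (384x512x3 uint8, red, green, blue), "fx", "fy", "cx", "cy" (pixels), "k1" (the pictures are not rectified: a ray, as slopes to the right and down, at radius r is drawn at 1 + k1 r^2 times it, then the intrinsics apply), "xyz" and "rotation" of the camera in the world. Camera axes: x right, y up, looking along -z (the intrinsics and any distortion apply to the point x, -y, -z); pixel columns grow to the right and rows downward; lengths in m; the calibration is good to about 2 mm. A picture is of the moment at which its call begins. There is no depth.
- order.close_job(): hands the job in; it is judged then, once.
Trained networks look in a picture, given as the dict that the camera call returned (one of the last four; its "shot" number tells which), for a name from the list of things; names that differ only in an ending like _2 or _b are one class to them, and where a whole thing is asked for, a point or a joint stands for the part that bears it (a point fixed in the world has none). Each returns a list of dicts, best first, with "score" (0 to 1); they miss things now and then, are a little off and sometimes report something else, mostly with a low value. They report only what shows in the picture. A call takes as long as a camera call. They do not tell look-alikes from the thing itself.
- cut_out(name, picture): "mask" (384x512 bool, what is visible of it) and "location" ([column, row] in pixels, amid what is visible of it).
The state is a dict: "clock": time; "q": joint angles; "joint_velocities": joint speeds; "effort": joint torques, N m; "ee_pos": TCP position; "eef_rot": TCP orientation; "wrist_force": force on the tool from outside, world axes, zero at the start; "moment": the same for the moment, N m; "gripper_width": opening from 0.0 (shut) to 1.0 (fully open); "gripper_force": force on a finger pad.
Only numpy, scipy, OpenCV 4.12 (cv2) and the standard library are available. Lean on these libraries where they do the work, as an engineer would, in place of code of your own. Each camera call takes 0.05 s, during which the arm holds its last target. There are 200 camera calls.

### The job

Put the tall, slim pill vial, cap up, into the sloped cradle of the talking label reader so that it stands flat on the seat and leans back against the two steel pins, and let go of it. Then press the reader's broad sprung key with the fingertips to half its travel (10 mm down, its top level with the fixed shoulder behind it), never all the way to the bottom, which would erase the recording, and finish while still holding the key down there. Leave everything else on the nightstand where it is.

Things in the scene. Friction and masses are not known exactly. Their poses are not given: they have to be found in the camera images.
- vial: the vial to be read: amber pill vial with paper label and white cap, a plain cylinder 34 mm in diameter and 88 mm high in all (cap the top 18 mm, same diameter), about 60 g, standing upright on the nightstand. It is the taller, slimmer of the two vials. Origin: centre of its foot; z up its axis to the cap.
- cradle: sloped cradle: black seat plate 42 mm square, two steel pins (8 mm thick, 35 mm tall, 24 mm apart in y) at its back, sides and front open. Origin: where the centre of the vial's foot belongs on the seat (vial touching both pins), 60 mm above the nightstand. z: axis of the seated vial, leaning 0.35 rad from vertical towards +x, the pins' side, away from the robot. y: level, pin to pin.
- reader: label reader, fixed: grey base 110 (x) by 200 (y) by 30 mm high. Origin: centre of its underside; z up, front faces -x. The cradle is at y = +52 mm (robot's left), the key at y = -52 mm, both at x = 0. A fixed grey shoulder 56 mm long stands behind the key at x = 32 to 40 mm; its top, 52 mm above the nightstand, is level with the key's top at half travel.
- key (a joint): travel of the spring key, straight down, in m: 0 up, 0.010 half way, 0.020 bottomed. It springs back when let go. Upward push about 1.5 N at rest, 5.5 N at half way, 9.5 N at the bottom.
- key_top (a point): the point to press: centre of the upper face of the key, a flat white plate 52 (x) by 60 (y) by 12 mm on a steel stem; 62 mm above the nightstand when up, moves down with the key
- squat_vial: leave alone: squat amber vial with white cap, 52 mm in diameter, 58 mm high. Origin: centre of its foot
- tumbler: leave alone: stainless steel tumbler, 70 mm across the rim, 115 mm high. Origin: centre of its foot
- organizer: leave alone: clear weekly pill organizer, 38 (x) by 152 (y) by 25 mm high. Origin: centre of its underside
- bifocals: leave alone: folded bifocals with black frame, 130 (x) by 42 (y) by 38 mm high. Origin: centre of its underside
- magnifier: leave alone: flat black pocket magnifier, 73 (x) by 38 (y) by 10 mm high. Origin: near the centre of its underside
There are look-alikes about, which are no part of the job. What is shaped like the vial but green is not meant.

How it is judged:
By the outcome, as a careful person would: the job done as asked, in the order asked, and still so for the second after the job is handed in, while the arm keeps its last pose, push and grip.
It also fails if it takes over 48 s, if anything falls off the work surface, if the arm or the gripper's body presses on something with over 40 N, if the wrist force passes 120 N, or if a joint passes its speed limit or range.

## Working session

There is one attempt and no reset: what is moved stays moved. The work goes in short steps, Python scripts to look and compute and a tool call to move; the robot and the scene stay as the last step left them, time stands still between calls to the robot, and variables do not carry over. Pictures are saved under pics/ and viewed, at most 12 in all, crops included, and the job is handed in when it is done.

Besides the shell and the picture viewer there is one more tool, called as name(argument=value, ...) on one line, values as JSON. drive_tool: Moves the arm, as the interface text tells. Its arguments: {"type":"object","properties":{"series":{"type":"array","items":{"type":"object","properties":{"offset":{"type":"array","items":{"type":"number","minimum":-1,"maximum":1}},"dr":{"type":"array","items":{"type":"number","minimum":-1,"maximum":1}}}}},"claw":{"type":"number"},"grip_force":{"type":"number"}},"required":["series"]}

```bash
mkdir -p pics
cat > h.py <<'E'
import numpy as np,cv2
from scipy.spatial.transform import Rotation as R
def K(p): return np.array([[p['fx'],0,p['cx']],[0,p['fy'],p['cy']],[0,0,1.]]),np.array([p['k1'],0,0,0.])
def Rm(p):
    r=np.array(p['rotation'],float)
    return r if r.shape==(3,3) else (R.from_rotvec(r).as_matrix() if r.size==3 else R.from_quat(r).as_matrix())
def ray(p,uv):
    k,d=K(p); n=cv2.undistortPoints(np.array([[uv]],float),k,d)[0,0]
    return np.array(p['xyz']),Rm(p)@np.array([n[0],-n[1],-1.])
def at_z(p,uv,z):
    o,d=ray(p,uv); return o+d*(z-o[2])/d[2]
def proj(p,X):
    k,d=K(p); c=(np.atleast_2d(X)-np.array(p['xyz']))@Rm(p); c=c*[1,-1,-1]
    return cv2.projectPoints(c,np.zeros(3),np.zeros(3),k,d)[0][:,0]
def save(p,name,box=None,s=1):
    im=p['pixels'][:,:,::-1]
    if box: im=im[box[1]:box[3],box[0]:box[2]]
    cv2.imwrite('pics/'+name,cv2.resize(im,None,fx=s,fy=s,interpolation=cv2.INTER_CUBIC))
E
python3 - <<'E'
from h import *
from bench import status,capture,cut_out,env
ps={n:capture(n) for n in('side','top')}
for n,p in ps.items():
    print(n,p['xyz'],np.round(p['rotation'],3).tolist(),p['fx'],p['k1'])
    save(p,n+'1.png',s=1.5)
    for t in('vial','cradle','reader','key_top','squat_vial','tumbler','organizer','bifocals','magnifier'):
        for d in cut_out(t,p)[:4]:
            m=d['mask'];ys,xs=np.nonzero(m)
            print(n,t,round(d['score'],2),np.round(d['location']),(xs.min(),ys.min(),xs.max(),ys.max()) if len(xs) else None, np.round(at_z(p,d['location'],0),3)[:2])
s=status.get_state();print(s['clock'],s['ee_pos'],s['eef_rot'],s['gripper_width'],env.tip_extent,s['wrist_force'])
E
```

```text
side [0.16785778 0.65807611 0.81918033] [0.27, -1.056, -2.416] 412.07401528158584 -0.030433769840875317
side vial 0.91 [292. 193.] (np.int64(287), np.int64(178), np.int64(300), np.int64(208)) [ 0.501 -0.153]
side vial 0.84 [286. 172.] (np.int64(279), np.int64(157), np.int64(291), np.int64(186)) [ 0.561 -0.226]
side vial 0.59 [318. 210.] (np.int64(311), np.int64(194), np.int64(325), np.int64(223)) [ 0.409 -0.128]
side cradle 0.88 [184. 286.] (np.int64(168), np.int64(269), np.int64(197), np.int64(295)) [0.575 0.263]
side reader 0.63 [195. 285.] (np.int64(155), np.int64(239), np.int64(234), np.int64(325)) [0.556 0.246]
side key_top 0.72 [206. 253.] (np.int64(190), np.int64(239), np.int64(220), np.int64(264)) [0.588 0.157]
side squat_vial 0.76 [328. 151.] (np.int64(319), np.int64(140), np.int64(337), np.int64(163)) [ 0.49  -0.389]
side tumbler 0.82 [251. 158.] (np.int64(241), np.int64(140), np.int64(265), np.int64(183)) [ 0.687 -0.229]
side organizer 0.7 [168. 202.] (np.int64(146), np.int64(181), np.int64(192), np.int64(222)) [0.784 0.065]
side organizer 0.29 [194. 284.] (np.int64(155), 
[... 1301 characters left out ...]
) [0.786 0.067]
top organizer 0.84 [208. 107.] (np.int64(175), np.int64(99), np.int64(240), np.int64(118)) [0.784 0.066]
top bifocals 0.89 [389. 137.] (np.int64(375), np.int64(113), np.int64(396), np.int64(167)) [ 0.705 -0.359]
top bifocals 0.2 [150. 192.] (np.int64(135), np.int64(182), np.int64(164), np.int64(210)) [0.584 0.198]
top magnifier 0.83 [262. 187.] (np.int64(252), np.int64(173), np.int64(269), np.int64(203)) [ 0.591 -0.059]
top magnifier 0.25 [395. 233.] (np.int64(381), np.int64(221), np.int64(410), np.int64(244)) [ 0.481 -0.358]
1.0 [ 0.18388615 -0.62347068  0.25338505] [ 3.10920143e+00  4.49014142e-01 -1.48184709e-06] 0.99826602228809 0.022 [ 0.12153859 -0.24231812  0.08378377]
```

View pics/side1.png

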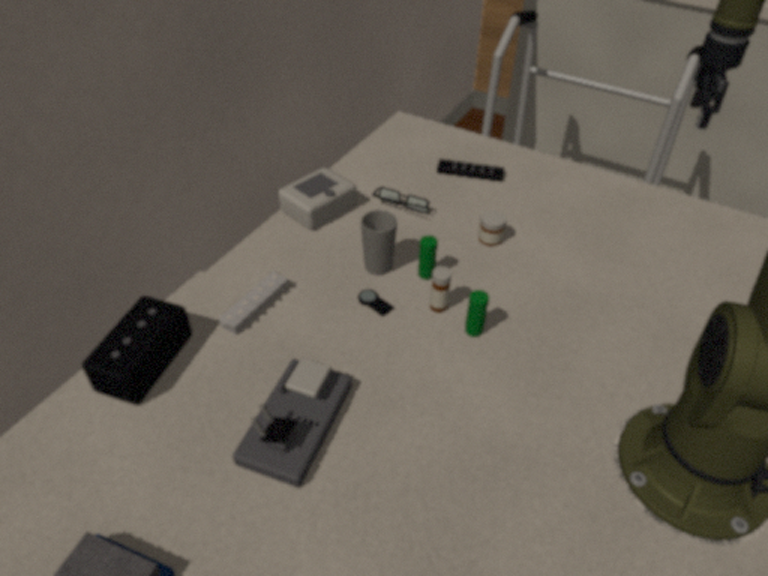

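Run:
```python
import cv2,numpy as np
a=cv2.imread('pics/side1.png');b=cv2.imread('pics/top1.png')
f=lambda i,x0,y0,x1,y1,w,h:cv2.resize(i[int(y0*1.5):int(y1*1.5),int(x0*1.5):int(x1*1.5)],(w,h),interpolation=cv2.INTER_CUBIC)
cv2.imwrite('pics/crop1.png',np.vstack([np.hstack([f(a,270,145,345,235,400,300),f(b,255,185,345,290,400,300)]),np.hstack([f(a,140,230,250,335,400,300),f(b,75,165,185,240,400,300)])]))
```

```text
(no output)
```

View pics/crop1.png

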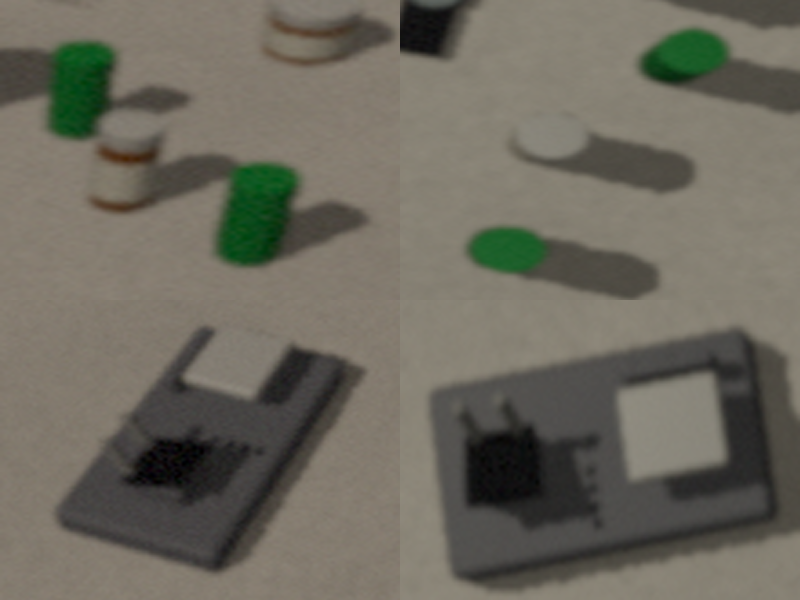

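The vial meant is the amber one with the white cap, at side (292,193) and top (286,233). Its look-alikes are green, at side (286,172) and (318,210). The other amber one, at side (328,151), is squat. The crop confirms this. The reader sits at top (130,202), with the cradle to the left and the key to the right. Next I'll fit the poses to both views.

```bash
cat > fit.py <<'E'
from h import *
from bench import capture,cut_out
from scipy.optimize import minimize
S=4
def hull(p,X,img):
    u=proj(p,X); cv2.fillConvexPoly(img,np.round(cv2.convexHull(u.astype(np.float32))*S+S/2).astype(np.int32),1)
def box(x0,x1,y0,y1,z0,z1): return np.array([[x,y,z] for x in(x0,x1) for y in(y0,y1) for z in(z0,z1)],float)
def cyl(r,z0,z1): 
    a=np.linspace(0,2*np.pi,24,False); return np.array([[r*np.cos(t),r*np.sin(t),z] for z in(z0,z1) for t in a])
TC=R.from_rotvec([0,.35,0])
def parts():
    seat=TC.apply(box(-.021,.021,-.021,.021,-.006,0))+[0,.052,.06]
    pins=[TC.apply(cyl(.004,0,.035)+[.0172,s*.012,0])+[0,.052,.06] for s in(-1,1)]
    return dict(base=[box(-.055,.055,-.1,.1,0,.03)],key=[box(-.026,.026,-.082,-.022,.05,.062)],sh=[box(.032,.04,-.08,-.024,.03,.052)],seat=[seat],pins=pins)
def soft(m): return cv2.GaussianBlur(cv2.resize(m.astype(np.float32),(512,384),interpolation=cv2.INTER_AREA),(0,0),1.)
def render(p,Xs,q):
    img=np.zeros((384*S,512*S),np.uint8); r=R.from_euler('z',q[2]) if len(q)>2 else R.identity()
    for X in Xs: hull(p,r.apply(X)+[q[0],q[1],0],img)
    return soft(img)
def fit(items,q0,step):
    c=lambda q:sum(((render(p,Xs,q)-m)**2).sum()/m.sum() for p,Xs,m in items)
    s=np.array(q0)+np.vstack([np.zeros(len(q0)),np.diag(step)])
    r=minimize(c,q0,method='Nelder-Mead',options=dict(initial_simplex=s,xatol=1e-4,fatol=1e-4)); return r.x,r.fun
def masks(p,name,near=None):
    ds=cut_out(name,p)
    if near is not None: ds=sorted(ds,key=lambda d:np.hypot(*(np.array(d['location'])-near)))
    return cv2.GaussianBlur(ds[0]['mask'].astype(np.float32),(0,0),1.)
E
python3 - <<'E'
from fit import *
ps={n:capture(n) for n in('side','top')}
near={'side':(292,193),'top':(286,233)}
V=[(p,[cyl(.017,0,.088)],masks(p,'vial',near[n])) for n,p in ps.items()]
for it in (V,V[:1],V[1:]): print('vial',fit(it,[.475,-.108],[.01,.01]))
P=parts(); allp=sum(P.values(),[]); 
Rd=[(p,allp,masks(p,'reader')) for p in ps.values()]
# white key face by colour inside reader mask
def white(p,m):
    h=cv2.cvtColor(p['pixels'],cv2.COLOR_RGB2GRAY); return cv2.GaussianBlur(((h>125)&(m>.6)).astype(np.float32),(0,0),1.)
Kk=[(p,P['key'],white(p,m)) for p,_,m in Rd]
C=[(p,P['seat']+P['pins'],masks(p,'cradle')) for p in ps.values()]
for nm,it in dict(all=Rd,side=Rd[:1],top=Rd[1:],key=Kk,cradle=C,both=Rd+Kk+C).items():
    q,f=fit(it,[.555,.24,.1],[.01,.01,.1]); r=R.from_euler('z',q[2])
    print(nm,np.round(q,4),round(f,3),'key',np.round(r.apply([0,-.052,0])[:2]+q[:2],4),'cr',np.round(r.apply([0,.052,0])[:2]+q[:2],4))
for n,p in ps.items():
    im=p['pixels'][:,:,::-1].copy();im=cv2.resize(im,None,fx=4,fy=4)
    for X in allp:
        u=proj(p,r.apply(X)+[q[0],q[1],0]);cv2.polylines(im,[np.int32(cv2.convexHull(u.astype(np.float32))*4+2)],1,(0,0,255),1)
    x,y=(140,230) if n=='side' else (75,160)
    cv2.imwrite(f'/tmp/{n}.png',im[y*4:y*4+420,x*4:x*4+440])
a=[cv2.resize(cv2.imread(f'/tmp/{n}.png'),(400,400)) for n in ps]
cv2.imwrite('pics/ov.png',np.hstack(a))
E
```

```text
vial (array([ 0.48235688, -0.10862428]), np.float64(0.0459582582116127))
vial (array([ 0.48249692, -0.11156483]), np.float64(0.03596813976764679))
vial (array([ 0.48244102, -0.10873721]), np.float64(0.0015922763850539923))
all [0.5566 0.2374 0.1708] 0.042 key [0.5655 0.1861] cr [0.5478 0.2886]
side [0.5564 0.238  0.18  ] 0.021 key [0.5657 0.1868] cr [0.5471 0.2892]
top [0.5571 0.2384 0.1691] 0.018 key [0.5658 0.1872] cr [0.5483 0.2897]
key [0.5572 0.2404 0.1843] 3.081 key [0.5667 0.1893] cr [0.5476 0.2915]
cradle [0.5549 0.2387 0.1429] 0.854 key [0.5623 0.1872] cr [0.5475 0.2901]
both [0.5583 0.2384 0.1937] 3.986 key [0.5683 0.1873] cr [0.5483 0.2894]
```

View pics/ov.png

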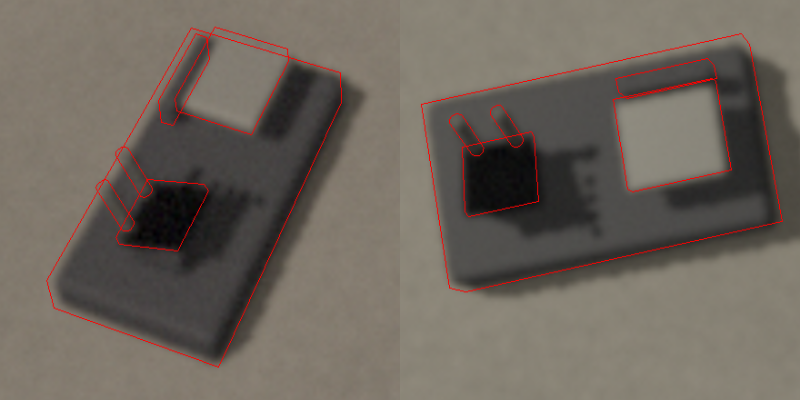

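```bash
cat >> h.py <<'E'
A=.172
Rd=lambda tilt=0,a=A:(R.from_euler('z',a)*R.from_euler('y',tilt)*R.from_rotvec([np.pi,0,0]))
def go(p0,r0,p1,r1):
    d=r0.inv().apply(np.array(p1)-p0)/.8; w=(r0.inv()*r1).as_rotvec()/2
    print('offset',np.round(d,4).tolist(),'dr',np.round(w,4).tolist(),'rows',max(np.linalg.norm(d)*16,np.degrees(np.linalg.norm(w)*2)/8.59).round(1))
def cur():
    from bench import status
    s=status.get_state();return np.array(s['ee_pos']),R.from_rotvec(s['eef_rot']),s
E
python3 -c "
from h import *
p,r,s=cur(); go(p,r,[.4824,-.1095,.21],Rd())"
```

```text
offset [0.5397, -0.5106, 0.0541] dr [0.0, 0.0, 0.0574] rows 11.9
```

drive_tool(claw=60, series=[{"offset": [0.27, -0.2553, 0.01], "dr": [0, 0, 0.0287]}, {"offset": [0.27, -0.2553, 0.01], "dr": [0, 0, 0.0287]}, {"offset": [0.27, -0.2553, 0.01], "dr": [0, 0, 0.0287]}, {"offset": [0.27, -0.2553, 0.01], "dr": [0, 0, 0.0287]}, {"offset": [0.27, -0.2553, 0.01], "dr": [0, 0, 0.0287]}, {"offset": [0.27, -0.2553, 0.01], "dr": [0, 0, 0.0287]}, {"offset": [0.5397, -0.5106, 0.0541], "dr": [0, 0, 0.0574]}, {"offset": [0.5397, -0.5106, 0.0541], "dr": [0, 0, 0.0574]}, {"offset": [0.5397, -0.5106, 0.0541], "dr": [0, 0, 0.0574]}, {"offset": [0.5397, -0.5106, 0.0541], "dr": [0, 0, 0.0574]}, {"offset": [0.5397, -0.5106, 0.0541], "dr": [0, 0, 0.0574]}, {"offset": [0.5397, -0.5106, 0.0541], "dr": [0, 0, 0.0574]}])

```text
clock: 2.6
ee_pos: [0.4832, -0.1077, 0.2103]
eef_rot: [3.129, 0.27, 0.002]
wrist_force: [1.2, -2.1, -0.9]
gripper_width: 0.701
gripper_force: 0.0
```

Run:
```python
from h import *
from bench import capture
p,r,s=cur(); print(s['clock'],p,r.as_rotvec(),Rd().as_rotvec(),s['gripper_width'])
go(p,r,[.4824,-.1095,.21],Rd());go(p,r,[.4824,-.1095,.065],Rd())
save(capture('side'),'s2.png',(230,110,360,230),5)
```

```text
2.6 [ 0.48320198 -0.10769958  0.21028831] [3.12893756e+00 2.69568763e-01 1.67823786e-03] [3.12998220e+00 2.69844053e-01 1.65231828e-17] 0.7010301376493986
offset [-0.0014, 0.002, 0.0004] dr [0.0006, -0.0005, -0.0001] rows 0.0
offset [-0.0015, 0.0018, 0.1816] dr [0.0006, -0.0005, -0.0001] rows 2.9
```

View pics/s2.png

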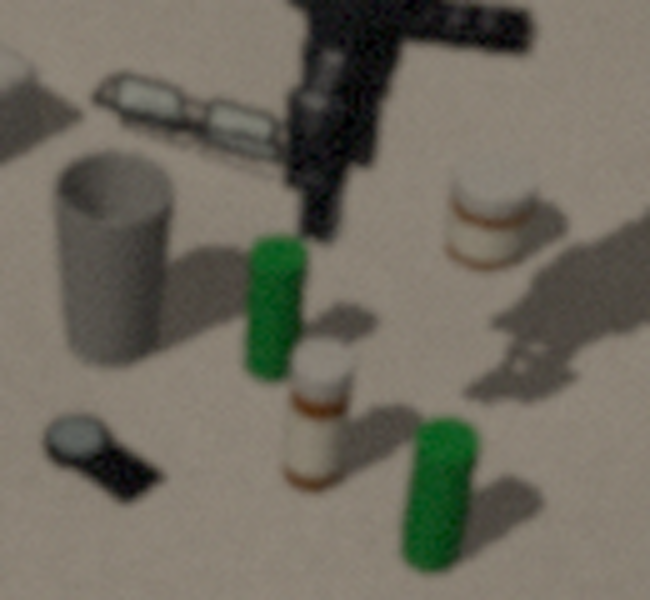

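The side crop shows the open gripper straight above the amber vial, at crop (320,410). The green ones stand clear on both sides at (275,310) and (440,495), so I'll descend.

drive_tool(series=[{"offset": [0, 0, 0.05]}, {"offset": [0, 0, 0.1]}, {"offset": [0, 0, 0.14]}, {"offset": [0, 0, 0.17]}, {"offset": [0, 0, 0.1812]}, {"offset": [0, 0, 0.1812]}, {"offset": [0, 0, 0.1812]}])

```text
$.series[0]: bad value
```

Run:
```python
from h import *
from bench import capture
p,r,s=cur(); print(s['clock'],p,r.as_rotvec(),s['wrist_force'])
a=capture('side');b=capture('top')
save(a,'a.png',(250,130,350,230),4);save(b,'b.png',(250,170,350,270),4)
cv2.imwrite('pics/s3.png',np.hstack([cv2.imread('pics/a.png'),cv2.imread('pics/b.png')]))
```

```text
2.65 [ 0.48654854 -0.09817518  0.20984787] [-3.12364457 -0.2859897  -0.00650765] [1.92065724 7.49898713 0.63794293]
```

View pics/s3.png

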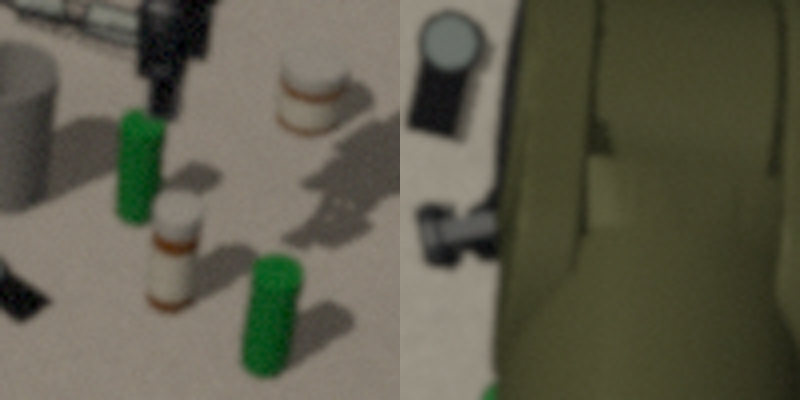

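The call was refused because every row needs `dr`. The arm had also swung slightly past its target, so I'll let it settle before descending.

drive_tool(series=[{"offset": [0, 0, 0], "dr": [0, 0, 0]}, {"offset": [0, 0, 0], "dr": [0, 0, 0]}, {"offset": [0, 0, 0], "dr": [0, 0, 0]}, {"offset": [0, 0, 0], "dr": [0, 0, 0]}, {"offset": [0, 0, 0], "dr": [0, 0, 0]}, {"offset": [0, 0, 0.04], "dr": [0, 0, 0]}, {"offset": [0, 0, 0.08], "dr": [0, 0, 0]}, {"offset": [0, 0, 0.08], "dr": [0, 0, 0]}, {"offset": [0, 0, 0.08], "dr": [0, 0, 0]}])

```text
clock: 3.65
ee_pos: [0.4823, -0.1096, 0.1463]
eef_rot: [-3.129, -0.27, 0.001]
wrist_force: [1.2, 0.4, 0.4]
gripper_width: 0.702
gripper_force: 0.0
```

Run:
```python
from h import *
p,r,s=cur(); print(s['clock'],p,r.as_rotvec(),s['wrist_force'])
go(p,r,[.4824,-.1095,.065],Rd())
```

```text
3.65 [ 0.48233521 -0.10956251  0.14630662] [-3.12947562e+00 -2.69711931e-01  9.82957084e-04] [1.20974017 0.4379027  0.35828365]
offset [0.0002, -0.0, 0.1016] dr [-0.0003, 0.0003, -0.0] rows 1.6
```

Position is exact now. Descending (33 mm opening margin is ample), then closing.

drive_tool(series=[{"offset": [0, 0, 0.03], "dr": [0, 0, 0]}, {"offset": [0, 0, 0.06], "dr": [0, 0, 0]}, {"offset": [0, 0, 0.085], "dr": [0, 0, 0]}, {"offset": [0, 0, 0.1016], "dr": [0, 0, 0]}, {"offset": [0, 0, 0.1016], "dr": [0, 0, 0]}, {"offset": [0, 0, 0.1016], "dr": [0, 0, 0]}, {"offset": [0, 0, 0.1016], "dr": [0, 0, 0]}])

```text
clock: 4.35
ee_pos: [0.4836, -0.1098, 0.0662]
eef_rot: [3.129, 0.27, 0.004]
wrist_force: [-0.1, 0.0, 0.7]
gripper_width: 0.705
gripper_force: 0.0
```

Run:
```python
from fit import *
from h import *
from bench import capture
p,r,s=cur(); print(s['clock'],p,s['wrist_force'])
a=capture('side')
try: print(fit([(a,[cyl(.017,0,.088)],masks(a,'vial',(292,193)))],[.482,-.11],[.01,.01]))
except Exception as e: print(e)
save(a,'s4.png',(250,130,350,230),5)
```

```text
4.35 [ 0.48363736 -0.10983644  0.06621678] [-0.13514119  0.04645431  0.66462563]
(array([ 0.47714441, -0.10585833]), np.float64(1.6882878541946411))
```

View pics/s4.png

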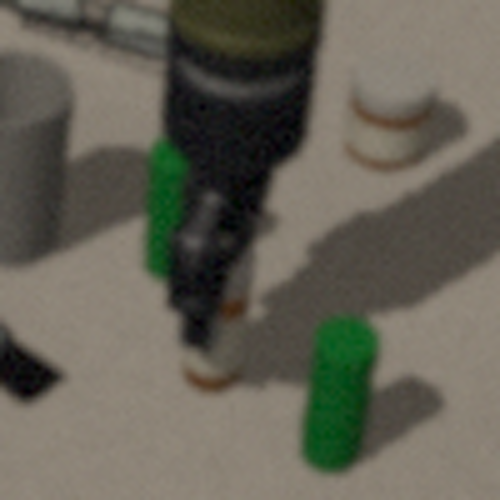

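The amber vial stands between the fingers, foot at crop (212,375), and the green ones are clear. Closing.

drive_tool(claw=25, grip_force=40, series=[{"offset": [0, 0, 0], "dr": [0, 0, 0]}, {"offset": [0, 0, 0], "dr": [0, 0, 0]}, {"offset": [0, 0, 0], "dr": [0, 0, 0]}, {"offset": [0, 0, 0], "dr": [0, 0, 0]}, {"offset": [0, 0, 0], "dr": [0, 0, 0]}, {"offset": [0, 0, 0], "dr": [0, 0, 0]}, {"offset": [0, 0, 0], "dr": [0, 0, 0]}, {"offset": [0, 0, 0], "dr": [0, 0, 0]}])

```text
clock: 5.25
ee_pos: [0.4827, -0.1097, 0.0652]
eef_rot: [3.129, 0.27, 0.001]
wrist_force: [-0.7, -0.0, 5.6]
gripper_width: 0.387
gripper_force: 39.5
```

Run:
```python
from h import *
p,r,s=cur(); print(s['clock'],p,r.as_rotvec(),s['wrist_force'],s['gripper_width']*85.4,s['gripper_force'])
# z of grasp: foot is at table
go(p,r,[.4824,-.1095,.225],Rd())
```

```text
5.25 [ 0.48273588 -0.10965928  0.06519979] [3.12947632e+00 2.69834544e-01 7.37797026e-04] [-0.74813975 -0.02819945  5.58272294] 33.07605259652867 39.537116289138794
offset [-0.0003, -0.0002, -0.1998] dr [0.0003, -0.0002, 0.0] rows 3.2
```

```bash
cat >> h.py <<'E'
C=np.array([.548,.2892,.06])
Rc=R.from_euler('z',A)*R.from_euler('y',.35)
def seat(dx,dy,dz): return C+Rc.apply([dx,dy,dz+.065])
E
python3 - <<'E'
from h import *
p=np.array([.4824,-.1095,.065]);r=Rd()
go(p,r,[.4824,-.1095,.225],Rd())
p2=np.array([.4824,-.1095,.225]); go(p2,r,seat(-.008,0,.08),Rd(.35)); print(seat(-.008,0,.08))
E
```

```text
offset [0.0, 0.0, -0.2] dr [0.0, 0.0, 0.0] rows 3.2
offset [0.2188, -0.477, 0.0326] dr [0.0, -0.175, -0.0] rows 8.4
[0.58958244 0.29642355 0.19895223]
```

drive_tool(series=[{"offset": [0, 0, -0.02], "dr": [0, 0, 0]}, {"offset": [0, 0, -0.06], "dr": [0, 0, 0]}, {"offset": [0, 0, -0.11], "dr": [0, 0, 0]}, {"offset": [0, 0, -0.16], "dr": [0, 0, 0]}, {"offset": [0, 0, -0.2], "dr": [0, 0, 0]}, {"offset": [0, 0, -0.2], "dr": [0, 0, 0]}, {"offset": [0, 0, -0.2], "dr": [0, 0, 0]}])

```text
clock: 5.95
ee_pos: [0.4824, -0.1096, 0.2247]
eef_rot: [3.129, 0.27, 0.001]
wrist_force: [0.0, -0.5, -1.2]
gripper_width: 0.386
gripper_force: 39.7
```

drive_tool(series=[{"offset": [0.01, -0.02, 0], "dr": [0, 0, 0]}, {"offset": [0.03, -0.06, 0], "dr": [0, -0.02, 0]}, {"offset": [0.05, -0.11, 0], "dr": [0, -0.04, 0]}, {"offset": [0.07, -0.16, 0], "dr": [0, -0.06, 0]}, {"offset": [0.095, -0.21, 0], "dr": [0, -0.08, 0]}, {"offset": [0.12, -0.26, 0], "dr": [0, -0.1, 0]}, {"offset": [0.14, -0.31, 0.005], "dr": [0, -0.12, 0]}, {"offset": [0.165, -0.36, 0.01], "dr": [0, -0.14, 0]}, {"offset": [0.19, -0.41, 0.015], "dr": [0, -0.16, 0]}, {"offset": [0.21, -0.45, 0.025], "dr": [0, -0.17, 0]}, {"offset": [0.2188, -0.47, 0.0326], "dr": [0, -0.175, 0]}, {"offset": [0.2188, -0.477, 0.0326], "dr": [0, -0.175, 0]}])

```text
clock: 7.15
ee_pos: [0.5876, 0.2988, 0.1938]
eef_rot: [3.05, 0.269, -0.55]
wrist_force: [-0.9, -0.3, -1.2]
gripper_width: 0.388
gripper_force: 39.8
```

drive_tool(series=[{"offset": [0, 0, 0], "dr": [0, 0, 0]}, {"offset": [0, 0, 0], "dr": [0, 0, 0]}, {"offset": [0, 0, 0], "dr": [0, 0, 0]}, {"offset": [0, 0, 0], "dr": [0, 0, 0]}, {"offset": [0, 0, 0], "dr": [0, 0, 0]}])

```text
clock: 7.65
ee_pos: [0.5899, 0.2954, 0.1992]
eef_rot: [3.053, 0.261, -0.538]
wrist_force: [-0.7, 0.3, -0.1]
gripper_width: 0.391
gripper_force: 39.8
```

Run:
```python
from h import *
from fit import fit,parts,cyl,masks
from bench import capture
p,r,s=cur(); print(s['clock'],p,r.as_rotvec(),Rd(.35).as_rotvec(),s['wrist_force'],s['gripper_width'])
print('err in cradle frame',Rc.inv().apply(p-seat(-.008,0,.08)))
ims=[]
for n,b in(('side',(130,190,250,310)),('top',(60,130,180,250))):
    c=capture(n); im=cv2.resize(c['pixels'][:,:,::-1],None,fx=4,fy=4)
    q=R.from_euler('z',A)
    for X in sum(parts().values(),[]):
        u=proj(c,q.apply(X)+[.5567,.2378,0]);cv2.polylines(im,[np.int32(cv2.convexHull(u.astype(np.float32))*4+2)],1,(0,0,255),1)
    X=Rc.apply(cyl(.017,-.065,.023))+p   # expected vial held
    u=proj(c,X);cv2.polylines(im,[np.int32(cv2.convexHull(u.astype(np.float32))*4+2)],1,(0,255,0),1)
    ims.append(cv2.resize(im[b[1]*4:b[3]*4,b[0]*4:b[2]*4],(400,400)))
cv2.imwrite('pics/s5.png',np.hstack(ims))
```

```text
7.65 [0.58994198 0.2954151  0.19924069] [ 3.05341687  0.2610417  -0.53817469] [ 3.05317286  0.26322212 -0.53982727] [-0.73416298  0.30158006 -0.08212413] 0.39079832150929394
err in cradle frame [ 7.17071085e-05 -1.05511363e-03  3.33260304e-04]
```

View pics/s5.png

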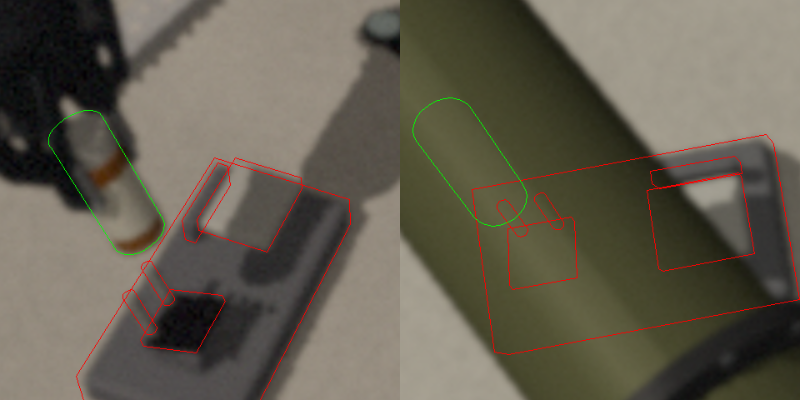

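The side view shows the vial held and tilted as expected, foot at (140,245). The pins and seat match the overlay at (145,300) and (185,325). Lowering along the seat axis.

drive_tool(series=[{"offset": [0, 0, 0.02], "dr": [0, 0, 0]}, {"offset": [0, 0, 0.04], "dr": [0, 0, 0]}, {"offset": [0, 0, 0.06], "dr": [0, 0, 0]}, {"offset": [0, 0, 0.08], "dr": [0, 0, 0]}, {"offset": [0, 0, 0.09], "dr": [0, 0, 0]}, {"offset": [0, 0, 0.09], "dr": [0, 0, 0]}, {"offset": [0, 0, 0.09], "dr": [0, 0, 0]}, {"offset": [0, 0, 0.09], "dr": [0, 0, 0]}])

```text
clock: 8.55
ee_pos: [0.5659, 0.2925, 0.132]
eef_rot: [3.054, 0.263, -0.538]
wrist_force: [0.4, 0.1, -1.0]
gripper_width: 0.388
gripper_force: 39.8
```

Run:
```python
from h import *
from fit import parts,cyl
from bench import capture
p,r,s=cur(); print(s['clock'],'err',Rc.inv().apply(p-seat(-.008,0,.008)),(Rd(.35).inv()*r).as_rotvec(),s['wrist_force'])
c=capture('side'); im=cv2.resize(c['pixels'][:,:,::-1],None,fx=6,fy=6,interpolation=cv2.INTER_CUBIC); b=(140,220,230,310)
q=R.from_euler('z',A);P=parts()
for X in P['seat']+P['pins']:
    u=proj(c,q.apply(X)+[.5567,.2378,0]);cv2.polylines(im,[np.int32(cv2.convexHull(u.astype(np.float32))*6+3)],1,(0,0,255),1)
cv2.imwrite('pics/s6.png',im[b[1]*6:b[3]*6,b[0]*6:b[2]*6])
```

```text
8.55 err [0.00040484 0.00016626 0.00085247] [0.0005697  0.00154257 0.00011877] [ 0.37887658  0.1284076  -0.97964694]
```

View pics/s6.png

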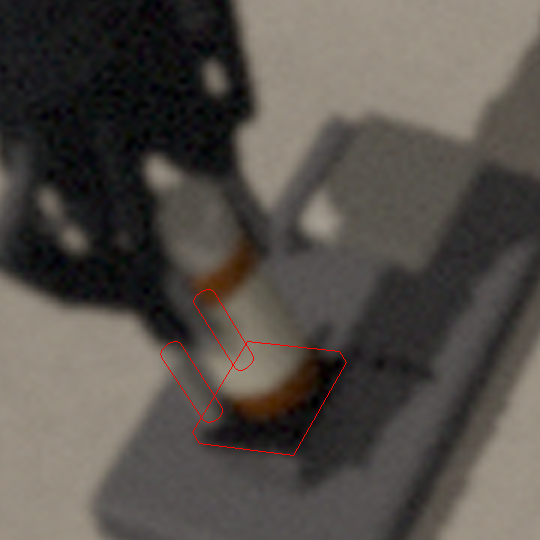

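The vial is centred above the seat, foot near (270,395), in front of the pins. Creeping down to contact.

drive_tool(series=[{"offset": [0, 0, 0.0025], "dr": [0, 0, 0]}, {"offset": [0, 0, 0.005], "dr": [0, 0, 0]}, {"offset": [0, 0, 0.0065], "dr": [0, 0, 0]}, {"offset": [0, 0, 0.008], "dr": [0, 0, 0]}, {"offset": [0, 0, 0.008], "dr": [0, 0, 0]}, {"offset": [0, 0, 0.008], "dr": [0, 0, 0]}])

```text
clock: 9.2
ee_pos: [0.5631, 0.2918, 0.1249]
eef_rot: [3.053, 0.263, -0.54]
wrist_force: [0.1, -1.1, -0.2]
gripper_width: 0.387
gripper_force: 39.8
```

drive_tool(series=[{"offset": [0, 0, 0.001], "dr": [0, 0, 0]}, {"offset": [0, 0, 0.0015], "dr": [0, 0, 0]}, {"offset": [0, 0, 0.002], "dr": [0, 0, 0]}, {"offset": [0, 0, 0.002], "dr": [0, 0, 0]}, {"offset": [0, 0, 0.002], "dr": [0, 0, 0]}])

```text
clock: 9.7
ee_pos: [0.5627, 0.2917, 0.1238]
eef_rot: [3.053, 0.263, -0.539]
wrist_force: [-0.4, -0.0, 1.9]
gripper_width: 0.387
gripper_force: 39.9
```

drive_tool(series=[{"offset": [0.002, 0, 0], "dr": [0, 0, 0]}, {"offset": [0.004, 0, 0], "dr": [0, 0, 0]}, {"offset": [0.006, 0, 0], "dr": [0, 0, 0]}, {"offset": [0.0075, 0, 0], "dr": [0, 0, 0]}, {"offset": [0.0075, 0, 0], "dr": [0, 0, 0]}, {"offset": [0.0075, 0, 0], "dr": [0, 0, 0]}])

```text
clock: 10.3
ee_pos: [0.5682, 0.293, 0.1217]
eef_rot: [3.054, 0.264, -0.539]
wrist_force: [-1.3, 0.3, 4.7]
gripper_width: 0.389
gripper_force: 40.3
```

drive_tool(series=[{"offset": [0.001, 0, 0], "dr": [0, 0, 0]}, {"offset": [0.002, 0, 0], "dr": [0, 0, 0]}, {"offset": [0.0025, 0, 0], "dr": [0, 0, 0]}, {"offset": [0.0025, 0, 0], "dr": [0, 0, 0]}, {"offset": [0.0025, 0, 0], "dr": [0, 0, 0]}])

```text
clock: 10.8
ee_pos: [0.5697, 0.2932, 0.1211]
eef_rot: [3.053, 0.264, -0.54]
wrist_force: [0.1, 0.9, 4.9]
gripper_width: 0.382
gripper_force: 40.3
```

drive_tool(series=[{"offset": [0.0015, 0, 0], "dr": [0, 0, 0]}, {"offset": [0.0015, 0, 0], "dr": [0, 0, 0]}, {"offset": [0.0015, 0, 0], "dr": [0, 0, 0]}, {"offset": [0.0015, 0, 0], "dr": [0, 0, 0]}])

```text
clock: 11.2
ee_pos: [0.5708, 0.2934, 0.1207]
eef_rot: [3.053, 0.264, -0.54]
wrist_force: [-0.7, -0.3, 5.3]
gripper_width: 0.388
gripper_force: 40.4
```

Run:
```python
from h import *
p,r,s=cur(); print(s['clock'],'err',Rc.inv().apply(p-seat(0,0,0)),(Rd(.35).inv()*r).as_rotvec(),Rc.inv().apply(s['wrist_force']),Rc.inv().apply(s['moment']))
```

```text
11.2 err [9.60211391e-04 2.57930952e-04 7.78447730e-06] [ 0.00013789 -0.00030427 -0.00035057] [-2.47839946 -0.16403667  4.70215084] [ 0.06612411  0.37238609 -0.0220319 ]
```

drive_tool(series=[{"offset": [0.0015, 0, 0], "dr": [0, 0, 0]}, {"offset": [0.0015, 0, 0], "dr": [0, 0, 0]}, {"offset": [0.0015, 0, 0], "dr": [0, 0, 0]}, {"offset": [0.0015, 0, 0], "dr": [0, 0, 0]}])

```text
clock: 11.6
ee_pos: [0.571, 0.2935, 0.1207]
eef_rot: [3.052, 0.264, -0.543]
wrist_force: [-3.0, -1.0, 7.8]
gripper_width: 0.387
gripper_force: 40.5
```

Run:
```python
from h import *
from fit import parts,cyl
from bench import capture
p,r,s=cur(); print(s['clock'],'err',Rc.inv().apply(p-seat(0,0,0)),(Rd(.35).inv()*r).as_rotvec(),Rc.inv().apply(s['wrist_force']),Rc.inv().apply(s['moment']))
```

```text
11.6 err [1.21101006e-03 2.61341322e-04 1.97142821e-05] [-0.00046142 -0.00239937 -0.00075389] [-5.64169088 -0.42042462  6.22695268] [-0.12760937  1.02082821  0.00115795]
```

Contact with the pins: x stopped 1.2 mm past the estimate and the force rose. I'll ease off slightly and release.

drive_tool(series=[{"offset": [-0.001, 0, 0], "dr": [0, 0, 0]}, {"offset": [-0.001, 0, 0], "dr": [0, 0, 0]}, {"offset": [-0.001, 0, 0], "dr": [0, 0, 0]}])

```text
clock: 11.9
ee_pos: [0.5709, 0.2934, 0.1207]
eef_rot: [3.053, 0.264, -0.541]
wrist_force: [-3.2, 0.1, 5.9]
gripper_width: 0.386
gripper_force: 40.4
```

drive_tool(claw=60, grip_force=20, series=[{"offset": [0, 0, 0], "dr": [0, 0, 0]}, {"offset": [0, 0, 0], "dr": [0, 0, 0]}, {"offset": [0, 0, 0], "dr": [0, 0, 0]}, {"offset": [0, 0, 0], "dr": [0, 0, 0]}, {"offset": [0, 0, 0], "dr": [0, 0, 0]}, {"offset": [0, 0, 0], "dr": [0, 0, 0]}, {"offset": [0, 0, 0], "dr": [0, 0, 0]}, {"offset": [0, 0, 0], "dr": [0, 0, 0]}])

```text
clock: 12.7
ee_pos: [0.5714, 0.2932, 0.1202]
eef_rot: [3.053, 0.263, -0.54]
wrist_force: [0.5, 0.2, 0.8]
gripper_width: 0.703
gripper_force: 0.0
```

drive_tool(series=[{"offset": [0, 0, -0.02], "dr": [0, 0, 0]}, {"offset": [0, 0, -0.05], "dr": [0, 0, 0]}, {"offset": [0, 0, -0.09], "dr": [0, 0, 0]}, {"offset": [0, 0, -0.13], "dr": [0, 0, 0]}, {"offset": [0, 0, -0.16], "dr": [0, 0, 0]}, {"offset": [0, 0, -0.16], "dr": [0, 0, 0]}, {"offset": [0, 0, -0.16], "dr": [0, 0, 0]}, {"offset": [0, 0, -0.16], "dr": [0, 0, 0]}])

```text
clock: 13.5
ee_pos: [0.614, 0.3005, 0.2389]
eef_rot: [3.051, 0.264, -0.543]
wrist_force: [-0.3, 0.5, -0.2]
gripper_width: 0.702
gripper_force: 0.0
```

Run:
```python
from h import *
from fit import parts,cyl
from bench import capture
p,r,s=cur(); print(s['clock'],p,s['gripper_width'],s['wrist_force'])
K0=R.from_euler('z',A).apply([0,-.052,0])+[.5567,.2378,0]
K0[:2]+=0; print(K0)
go(p,r,[K0[0],K0[1],.24],Rd()); go(p,r,[K0[0],K0[1],.11],Rd())
c=capture('side'); im=cv2.resize(c['pixels'][:,:,::-1],None,fx=6,fy=6,interpolation=cv2.INTER_CUBIC); b=(140,220,230,310)
X=Rc.apply(cyl(.017,0,.088)+[.0011,0,0])+C
u=proj(c,X);cv2.polylines(im,[np.int32(cv2.convexHull(u.astype(np.float32))*6+3)],1,(0,255,0),1)
cv2.imwrite('pics/s7.png',im[b[1]*6:b[3]*6,b[0]*6:b[2]*6])
```

```text
13.5 [0.61396773 0.30045588 0.23888421] 0.7024188177069076 [-0.34555634  0.51946358 -0.16633036]
[0.56559997 0.18656729 0.        ]
offset [-0.0793, 0.1299, 0.0278] dr [0.0006, 0.1761, 0.0002] rows 2.5
offset [-0.0232, 0.1297, 0.1803] dr [0.0006, 0.1761, 0.0002] rows 3.6
```

View pics/s7.png

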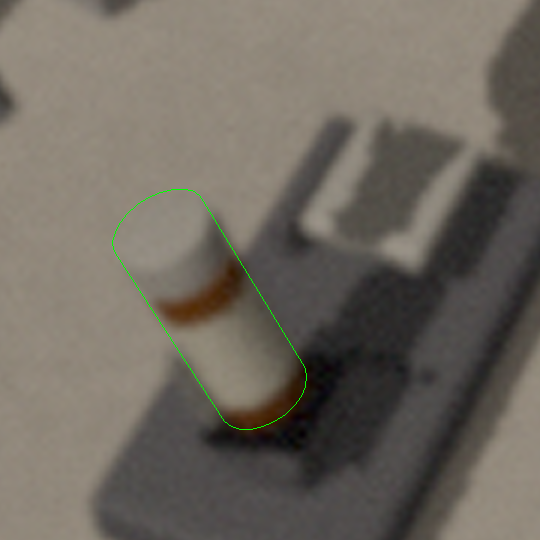

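The vial matches the expected seated outline (green), leaning on the pins, cap at (165,225) and foot at (265,405). Now to the key.

drive_tool(claw=0, series=[{"offset": [-0.012, 0.022, 0.004], "dr": [0, 0.03, 0]}, {"offset": [-0.028, 0.046, 0.01], "dr": [0, 0.06, 0]}, {"offset": [-0.043, 0.071, 0.015], "dr": [0, 0.095, 0]}, {"offset": [-0.058, 0.096, 0.02], "dr": [0, 0.13, 0]}, {"offset": [-0.078, 0.129, 0.027], "dr": [0, 0.175, 0]}, {"offset": [-0.078, 0.129, 0.027], "dr": [0, 0.175, 0]}, {"offset": [-0.055, 0.129, 0.09], "dr": [0, 0.175, 0]}, {"offset": [-0.034, 0.129, 0.15], "dr": [0, 0.175, 0]}, {"offset": [-0.022, 0.129, 0.18], "dr": [0, 0.175, 0]}, {"offset": [-0.022, 0.129, 0.18], "dr": [0, 0.175, 0]}, {"offset": [-0.022, 0.129, 0.18], "dr": [0, 0.175, 0]}, {"offset": [-0.022, 0.129, 0.18], "dr": [0, 0.175, 0]}])

```text
clock: 14.75
ee_pos: [0.5687, 0.1888, 0.1133]
eef_rot: [-3.129, -0.27, -0.005]
wrist_force: [-0.0, -0.1, 0.2]
gripper_width: -0.004
gripper_force: 0.0
```

Run:
```python
from h import *
from bench import capture
p,r,s=cur(); print(s['clock'],p,r.as_rotvec(),s['gripper_width'],s['wrist_force'])
go(p,r,[.5665,.187,.087],Rd())
save(capture('side'),'s8.png',(150,200,250,300),5)
```

```text
14.75 [0.56868506 0.18879935 0.11331859] [-3.12901789 -0.27014935 -0.00472072] -0.004185237808884348 [-0.0035573  -0.06863518  0.19970894]
offset [-0.0032, 0.0018, 0.0329] dr [-0.0003, -0.0015, 0.0001] rows 0.5
```

View pics/s8.png

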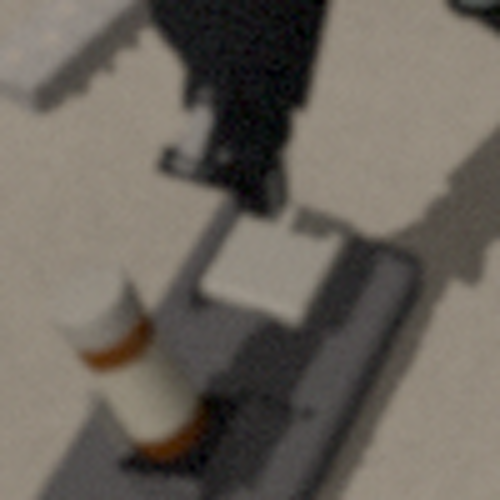

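The shut fingertips hang above the key, at (265,205) over a plate centred near (275,260), and the vial is still seated. Descending.

drive_tool(series=[{"offset": [-0.003, 0.002, 0.012], "dr": [0, 0, 0]}, {"offset": [-0.003, 0.002, 0.024], "dr": [0, 0, 0]}, {"offset": [-0.003, 0.002, 0.032], "dr": [0, 0, 0]}, {"offset": [-0.003, 0.002, 0.032], "dr": [0, 0, 0]}, {"offset": [-0.003, 0.002, 0.032], "dr": [0, 0, 0]}, {"offset": [-0.003, 0.002, 0.032], "dr": [0, 0, 0]}, {"offset": [-0.003, 0.002, 0.032], "dr": [0, 0, 0]}])

```text
clock: 15.5
ee_pos: [0.5655, 0.1859, 0.0859]
eef_rot: [-3.13, -0.27, -0.001]
wrist_force: [-0.4, 0.4, 0.7]
gripper_width: -0.001
gripper_force: 0.0
```

drive_tool(series=[{"offset": [0, 0, 0.002], "dr": [0, 0, 0]}, {"offset": [0, 0, 0.004], "dr": [0, 0, 0]}, {"offset": [0, 0, 0.006], "dr": [0, 0, 0]}, {"offset": [0, 0, 0.006], "dr": [0, 0, 0]}, {"offset": [0, 0, 0.006], "dr": [0, 0, 0]}, {"offset": [0, 0, 0.006], "dr": [0, 0, 0]}])

```text
clock: 16.1
ee_pos: [0.5656, 0.1859, 0.0811]
eef_rot: [-3.13, -0.27, -0.001]
wrist_force: [0.6, -0.6, 2.6]
gripper_width: -0.001
gripper_force: 1.5
```

Force and height agree: 2.6 N at 2.9 mm. Going to TCP z = 0.074.

drive_tool(series=[{"offset": [0, 0, 0.002], "dr": [0, 0, 0]}, {"offset": [0, 0, 0.004], "dr": [0, 0, 0]}, {"offset": [0, 0, 0.006], "dr": [0, 0, 0]}, {"offset": [0, 0, 0.0075], "dr": [0, 0, 0]}, {"offset": [0, 0, 0.0088], "dr": [0, 0, 0]}, {"offset": [0, 0, 0.0088], "dr": [0, 0, 0]}, {"offset": [0, 0, 0.0088], "dr": [0, 0, 0]}, {"offset": [0, 0, 0.0088], "dr": [0, 0, 0]}, {"offset": [0, 0, 0.0088], "dr": [0, 0, 0]}])

```text
clock: 17.0
ee_pos: [0.5655, 0.1859, 0.074]
eef_rot: [3.13, 0.27, 0.001]
wrist_force: [-0.1, -0.4, 6.1]
gripper_width: 0.001
gripper_force: 2.8
```

drive_tool(series=[{"offset": [0, 0, 0], "dr": [0, 0, 0]}, {"offset": [0, 0, 0], "dr": [0, 0, 0]}, {"offset": [0, 0, 0], "dr": [0, 0, 0]}])

```text
clock: 17.3
ee_pos: [0.5656, 0.1859, 0.074]
eef_rot: [-3.13, -0.27, -0.001]
wrist_force: [0.3, 0.1, 5.7]
gripper_width: -0.002
gripper_force: 2.8
```

Run:
```python
from h import *
from bench import capture
F=[]
for i in range(6):
    c=capture('side');p,r,s=cur();F.append([*s['wrist_force'],p[2]])
print(s['clock'],p,np.round(F,3).tolist())
save(c,'s9.png',(150,200,250,300),5)
```

```text
17.6 [0.56555011 0.18593061 0.07403983] [[0.195, 0.283, 5.628, 0.074], [0.721, 0.026, 4.691, 0.074], [-0.787, -0.503, 5.547, 0.074], [0.043, -1.053, 4.279, 0.074], [0.164, -0.143, 5.138, 0.074], [-0.15, 0.215, 5.497, 0.074]]
```

View pics/s9.png

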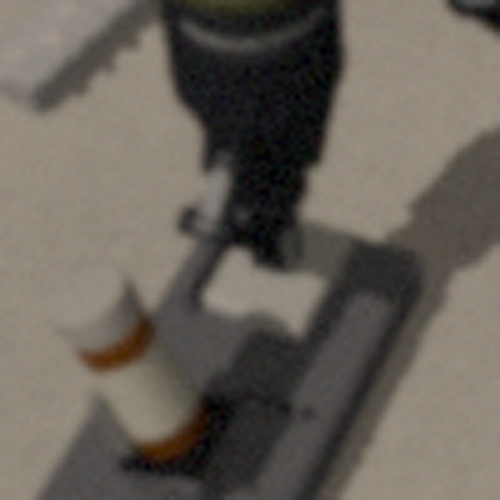

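The fingertips rest on the key at (275,250), pressed 10 mm at about 5.3 N, with its top level with the shoulder. The vial is seated at (130,370). Handing in.

```bash
python3 -c "
from bench import order
print(order.close_job())"
```

```text
the job is handed in; nothing more can be done
None
```

The vial stands in the cradle leaning on both pins, released, and the key is held at half travel (10 mm, about 5.3 N); the job was handed in at about 17.6 s.

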